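Fetch a biscuit stamp from its slide-lid box

ROBOT

A 6-joint arm with a two-finger parallel gripper is mounted at the origin on the work surface. World frame = base frame: x ahead of the robot, y to its left, z up, the work surface at z = 0. Lengths are in m, angles in rad, forces in N, time in s.
With the tool pointing down it reaches from about 0.3 to 0.95 m from the base axis. Payload 3.1 kg.
Tool frame: the origin (TCP) lies between the finger pads; the fingertips stand 19 mm ahead of it and the grasp point (between the pads) is the TCP; z points along the fingers, y is the line along which they close (so a half turn about z gives the same grasp; the last joint's range is limited). The gripper opens to 85 mm and grips with 20 to 120 N. Pads are 22 mm wide; open, the fingers measure 114 mm over their backs; the gripper's body (76 mm by 85 mm) begins 54 mm behind the grasp point. The pads swing forward as they close: fully open they stand 13 mm farther back than shut.
Start: joints at [1.253, 0.308, 1.634, -0, 1.2, -0.07], TCP at [0.153, 0.606, 0.25] pointing down, gripper open.
Joint ranges: [-3.06, 3.06], [-0.79, 1.96], [0.05, 2.63], [-1.19, 4.34], [0.05, 2.64], [-2.94, 2.94]. Speed limits (rad/s): [2.79, 2.79, 3.14, 3.14, 3.14, 3.14].

INTERFACE

Orientations are given as a unit quaternion [x, y, z, w].
In Python, from bench import ctrl, imaging gives the robot as it stands.
- The arm moves only by the tool servo_tool, never from a script. Its argument "increments" is one flat list of numbers, 7 for each row, row after row: the shift along the tool's x, y, z scaled (see below), then the turn, a rotation vector about the tool's x, y, z scaled (see below), then the opening, from -1 (shut) to 1 (fully open), so that 0 is half open. A call has 1 to 12 rows; each row is the pose to reach, as a shift and turn from the pose commanded when the call began, along the tool's axes at that moment; what a row does not reach only later rows make up. The controller multiplies each number of a shift by 500 mm and each number of a turn by 90 degrees. A row lasts 1/12 s, in which the tool goes at most 41.7 mm and 7.16 degrees, less where a joint would pass 70% of its speed; a pose out of reach is approached as far as the arm can. A call with a number of a shift or a turn outside -1 to 1 is refused whole. A call with a gripper value outside its range is refused whole. The fingers move at their own pace and stop on an object; "squeeze" is the grip in N (left out, the last holds). Time passes only in rows, so rows that repeat a pose let the fingers close. It gives the time, the measured TCP pose, the force, the opening and the grip force at its end, in the units of the state.
- ctrl.read_state(): the state, without advancing time (a new reading comes with each control period).
- imaging.snapshot(name): name is "scene" or "top" or "wrist"; returns the picture (420x560x3 uint8, red, green, blue); there is no depth.
- imaging.camera_params(name): a dict with "intrinsics" (3x3 intrinsics, pixels), "xyz" and "orientation" of the camera in the world. Camera axes: x right, y down, z forward; pixel columns grow to the right and rows downward; lengths in m; the calibration is good to about 2 mm. A picture is of the moment at which its call begins: read the wrist's pose just before it. camera_params takes no time and is no camera call; for the wrist camera it gives the pose at the moment of the call.
- ctrl.sign_off(): hands the job in; it is judged then, once.
The state is a dict: "time_s": time; "q": joint angles; "qd": joint speeds; "joint_torque": joint torques, N m; "ee_pos": TCP position; "tcp_rot": TCP orientation; "ft_force": force on the tool from outside, world axes, zero at the start; "moment": the same for the moment, N m; "finger_gap": finger opening in m; "grasp_force": force on a finger pad.
Only numpy, scipy, OpenCV 4.12 (cv2) and the standard library are available. Lean on these libraries where they do the work, as an engineer would, in place of code of your own. Each camera call takes 0.05 s, during which the arm holds its last target. There are 200 camera calls.

TASK

Get the red-handled biscuit stamp out for the baking class. Slide the lid of the wooden stamp box out over the small ridge at its open end until the compartment with the red-handled stamp is fully uncovered, and leave the lid sitting in its grooves. Then lift that stamp out and set it down, not dropped, standing upright with its whole foot on the pastry board; do not disturb the other stamp, the cutter on the board or the things around.

Things in the scene. Friction and masses are not known exactly. Their poses are not given: they have to be found in the camera images.
- stamp_box: Light wooden slide-lid box, 210 x 114 x 81 mm (its x, y, z), fixed to the table. Origin: centre of its underside. Its x axis points from the closed end to the open end, the way the lid slides open. The lid runs in grooves in the two long walls, 70 to 77 mm above the table, under lips 81 mm high. The closed end wall is full height; the open end wall stops beneath the lid.
- ridge_top (a point): Middle of the top of the small rounded ridge across the box's open end (x = 101 mm in the box frame). It stands 2 mm above the groove floor, just in front of the closed lid. It is springy: a push or pull of about 5 to 15 N on the lid forces the lid over it; after that the lid slides with a few newtons, rubbing on it.
- red_bay (a point): Centre of the floor (6 mm above the table) of the compartment at the closed end, where the red-handled stamp stands; 94 mm along the box, 98 mm wide, 98 mm clear between the lips. A 6 mm divider, 56 mm high, parts it from the like compartment of the blue-handled stamp, at the open end. Axes as the box's. Box walls 8 mm thick.
- lid_bar (a point): Centre of the lid's dark pull bar: 14 mm thick (along the sliding direction), 64 mm long across the lid, 17 mm high; the point is 8.5 mm below the bar's top and 8.5 mm above the lid's face. x axis: the way the lid opens. Closed, the bar is at x = 79 mm in the box frame, 84 mm above the table; the red stamp's compartment is uncovered from x = 173 mm on, and beyond 238 mm too little lid is left in the grooves.
- lid_tail (a point): Middle of the upper trailing edge of the lid (at the box's closed end when shut), 176 mm behind the centre of the pull bar. The lid is a loose plywood plate 192 x 105 x 5 mm of about 120 g, with about 1 mm of play to each side and 1.8 mm in height in the grooves.
- red_stamp_mid (a point): Red-handled biscuit stamp, loose, upright, about 110 g: centre of the stamp, on its axis, half-way up (30 mm above its underside). z axis: up along the stamp. Round wooden foot 58 mm diameter and 16 mm high, thin neck 18 mm diameter, then a red round knob 26 mm diameter from 29 to 56 mm above the underside, rounded top at 60 mm. At the start it stands on the 6 mm floor of the box, beneath the lid.
- board: Wooden pastry board lying fixed on the table, 220 x 180 x 18 mm (its x, y, z). Origin: centre of its underside. The quarter towards its +x and +y carries the round cutter; the rest is free.
- blue_stamp_mid (a point): The other biscuit stamp, same shape with a blue knob, in the open-end compartment of the box: its centre. It stays there.
- cutter_mid (a point): Round steel biscuit cutter (a ring 63 mm across and 30 mm high) standing on the board: its centre.
- mug_rim (a point): White mug, 84 mm across and 95 mm high: centre of its mouth. Bystander.
- jar: Brown glass jar with white lid, 80 mm across and 120 mm high: centre of its underside. Bystander.
- blue_bowl_rim (a point): Blue bowl, 144 mm across and 70 mm high: centre of its mouth. Bystander.
- tin: Blue tin, 90 mm across and 85 mm high: centre of its underside. Bystander.
- biscuit_pack: Yellow biscuit pack, 65 x 165 x 60 mm (its x, y, z), lying: centre of its underside. Bystander.
- spoon_grip (a point): Wooden spoon 260 mm long lying on the table along its x axis: point on its handle. Bystander.
Things that resemble listed ones, but are neither listed nor needed, are in the scene too. Of the things like the part that bears lid_bar, leave any that is blue or orange; of the rest the larger one is meant.

How it is judged:
By the outcome, as a careful person would: the job done as asked, in the order asked, and still so for the second after the job is handed in, with the robot touching nothing.
It also fails if it takes over 48 s, if anything falls off the work surface, if the arm or the gripper's body presses on something with over 40 N, if the wrist force passes 120 N, or if a joint passes its speed limit or range.

## Working session

There is one attempt and no reset: what is moved stays moved. The work goes in short steps, Python scripts to look and compute and a tool call to move; the robot and the scene stay as the last step left them, time stands still between calls to the robot, and variables do not carry over. Pictures are saved under pics/ and viewed, at most 10 in all, crops included, and the job is handed in when it is done.

Besides the shell and the picture viewer there is one more tool, called after "Emit:" as a command line: name --argument value ..., lists and objects as JSON in quotes. servo_tool: Moves the arm, as the interface text tells. Shifts and turns lie within -1 to 1; 1 stands for 500 mm of shift or 90 degrees of turn. Its arguments: {"type":"object","properties":{"increments":{"type":"array","items":{"type":"number","minimum":-1,"maximum":1}},"squeeze":{"type":"number"}},"required":["increments"]}

```bash
mkdir -p pics; ls
python3 - <<'E'
from bench import ctrl, imaging
import cv2
print(ctrl.read_state())
for n in ("scene","top"):
    im=imaging.snapshot(n); cv2.imwrite(f"pics/{n}0.png",im[:,:,::-1])
    print(n,imaging.camera_params(n))
E
```

```text
pics
{'time_s': 0.0, 'q': array([ 1.25328951e+00,  3.09038256e-01,  1.63517465e+00,  1.70911175e-05,
        1.19968205e+00, -6.97098320e-02]), 'qd': array([ 0.00133628, -0.00065533,  0.00045023,  0.0020191 ,  0.00212807,
        0.00031049]), 'joint_torque': array([-2.04755993e-04, -4.15256631e+01, -2.76663226e+01, -1.86433608e-04,
        9.98292089e-03, -7.73875737e-07]), 'ee_pos': array([0.15308058, 0.60517133, 0.24903197]), 'tcp_rot': array([ 1.23584748e-01,  9.92333354e-01, -1.12811289e-03, -2.29294390e-04]), 'ft_force': array([ 0.74602129, -1.0584563 ,  0.23298231]), 'moment': array([ 0.02887368, -0.01873043,  0.01316682]), 'grasp_force': 0.0, 'finger_gap': 0.08521635793119868}
scene {'intrinsics': array([[433.4726741 ,   0.        , 279.07265071],
       [  0.        , 433.4726741 , 204.84654189],
       [  0.        ,   0.        ,   1.        ]]), 'xyz': array([0.91241635, 0.61398387, 1.10912847]), 'orientation': array([ 0.26676656,  0.90947736, -0.30797861, -0.0826783 ])}
top {'intrinsics': array([[448.55971962,   0.        , 276.48398439],
       [  0.        , 448.55971962, 211.66765871],
       [  0.        ,   0.        ,   1.        ]]), 'xyz': array([ 0.317215  , -0.04508436,  1.18112251]), 'orientation': array([ 0.70833571, -0.70130855,  0.05325967, -0.05991858])}
```

View pics/scene0.png

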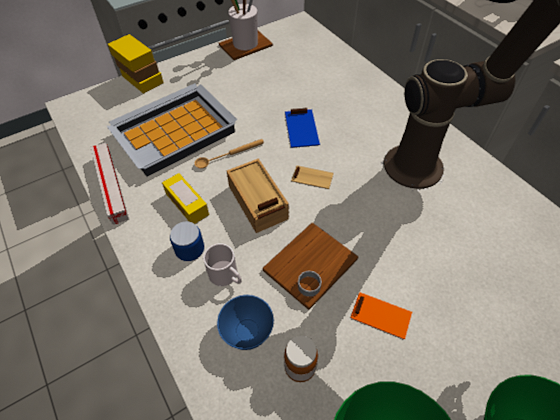

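View pics/top0.png

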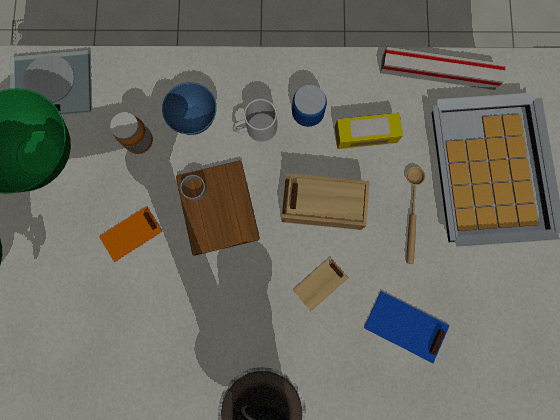

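The scene picture shows the box at about (258,193), with the board and cutter beside it. In the top picture the box spans (281..369, 174..228) with its bar at (293,196), the board spans (178..258, 158..254) with the cutter at (192,187). The small lid at (320,283) and the blue and orange ones are decoys. The lid opens toward the board.

```bash
cat > h.py <<'E'
import numpy as np, cv2
from scipy.spatial.transform import Rotation as R
from bench import ctrl, imaging
def ray(cp,uv,z):
    d=R.from_quat(cp['orientation']).as_matrix()@np.linalg.inv(cp['intrinsics'])@[uv[0],uv[1],1]
    o=np.array(cp['xyz']); return o+d*(z-o[2])/d[2]
def proj(cp,P):
    p=(np.atleast_2d(P)-cp['xyz'])@R.from_quat(cp['orientation']).as_matrix()
    q=p@cp['intrinsics'].T; return q[:,:2]/q[:,2:]
def rel(target,yaw=None,st=None):
    "shift (scaled) and turn (scaled) in the tool frame to TCP target, tool down with tool y axis along yaw(rad)"
    st=st or ctrl.read_state(); r=R.from_quat(st['tcp_rot'])
    s=r.inv().apply(np.array(target)-st['ee_pos'])/0.5
    t=np.zeros(3)
    if yaw is not None:
        c=[]
        for a in (yaw,yaw+np.pi):
            y=np.array([np.cos(a),np.sin(a),0]);z=np.array([0,0,-1.]);x=np.cross(y,z)
            c.append((r.inv()*R.from_matrix(np.c_[x,y,z])).as_rotvec())
        t=min(c,key=np.linalg.norm)/(np.pi/2)
    return np.round(s,4),np.round(t,4)
E
python3 - <<'E'
from h import *
cp=imaging.camera_params('top')
for n,uv,z in [('barTop',(293,196),.0925),('b1',(287,174),.081),('b2',(369,178),.081),('b3',(365,228),.081),('b4',(281,221),.081),
 ('cutter',(192,187),.048),('p1',(178,175),.018),('p2',(240,158),.018),('p3',(259,240),.018),('p4',(192,254),.018),('mug',(260,113),.095),('base',(260,400),0)]:
    print(n,ray(cp,uv,z).round(3))
print(R.from_quat(cp['orientation']).as_matrix().round(2))
w=imaging.camera_params('wrist'); st=ctrl.read_state()
r=R.from_quat(st['tcp_rot']); print(r.as_matrix().round(2)); print(r.inv().apply(w['xyz']-st['ee_pos']), (r.inv()*R.from_quat(w['orientation'])).as_matrix().round(2), w['intrinsics'])
im=imaging.snapshot('top')[:,:,::-1]
cv2.imwrite('pics/t1.png',cv2.resize(im[140:270,170:390],None,fx=3.5,fy=3.5,interpolation=cv2.INTER_CUBIC))
E
```

```text
barTop [ 0.533 -0.074  0.093]
b1 [ 0.591 -0.059  0.081]
b2 [ 0.583 -0.265  0.081]
b3 [ 0.456 -0.252  0.081]
b4 [ 0.472 -0.045  0.081]
cutter [0.563 0.186 0.048]
p1 [0.602 0.231 0.018]
p2 [0.65  0.066 0.018]
p3 [0.43  0.012 0.018]
p4 [0.392 0.185 0.018]
mug [0.747 0.011 0.095]
base [0.031 0.003 0.   ]
[[ 0.01 -0.99  0.16]
 [-1.   -0.01  0.01]
 [-0.01 -0.16 -0.99]]
[[-0.97  0.25 -0.  ]
 [ 0.25  0.97 -0.  ]
 [ 0.   -0.   -1.  ]]
[ 0.08321327  0.0003044  -0.12405534] [[-0.   -0.95 -0.33]
 [ 1.   -0.   -0.  ]
 [-0.   -0.33  0.95]] [[375.60060146   0.         284.59603541]
 [  0.         375.60060146 208.57126134]
 [  0.           0.           1.        ]]
```

View pics/t1.png

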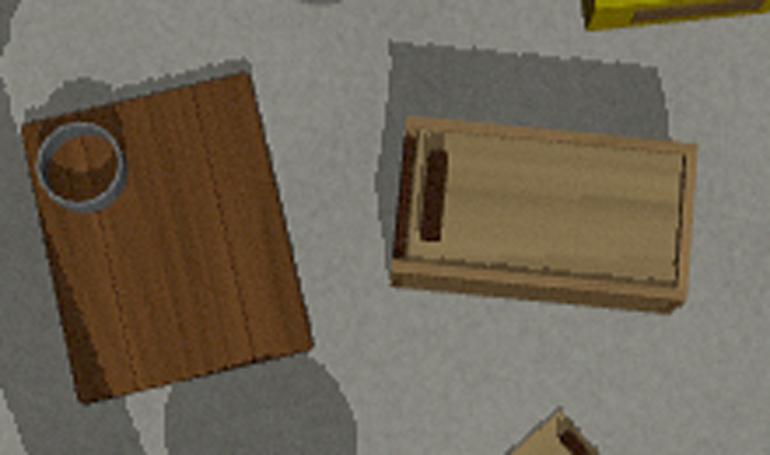

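The crop shows the lip-top corners of the box at about (407,116), (392,261), (696,142), (686,287). The bar top is at (433,195), and the board corners are at (22,126), (247,72), (313,348), (80,404). I'll fit the poses and move above the box.

Run:
```python
from h import *
cp=imaging.camera_params('top')
def fit(px,z,model):
    W=np.array([ray(cp,np.array(p)/3.5+[170,140],z)[:2] for p in px]); M=np.array(model)
    c=W.mean(0); H=(M-M.mean(0)).T@(W-c); a=np.arctan2(H[0,1]-H[1,0],H[0,0]+H[1,1])
    Rm=np.array([[np.cos(a),-np.sin(a)],[np.sin(a),np.cos(a)]]); t=c-Rm@M.mean(0)
    print(t.round(4),'yaw',round(a,4),'res',((M@Rm.T+t-W)*1e3).round(1).tolist()); return t,a
t,a=fit([(407,116),(392,261),(696,142),(686,287)],.081,[(.105,-.057),(.105,.057),(-.105,-.057),(-.105,.057)]) 
fit([(22,126),(247,72),(313,348),(80,404)],.018,[(.11,.09),(.11,-.09),(-.11,-.09),(-.11,.09)])
u=np.array([np.cos(a),np.sin(a)])
print(ray(cp,np.array((433,195))/3.5+[170,140],.0925))
b=t+.079*u; print(b, rel([*b,.25],a))
```

```text
[ 0.5321 -0.1562] yaw 1.487 res [[4.2, 1.1], [-3.7, 0.7], [4.0, -1.0], [-4.6, -0.8]]
[0.5154 0.1231] yaw 0.2485 res [[0.9, 2.3], [1.3, -1.6], [-0.6, -1.7], [-1.6, 1.0]]
[ 0.53344492 -0.07602149  0.0925    ]
[ 0.53874997 -0.07744377] (array([-1.0826e+00, -1.1347e+00,  6.0000e-04]), array([-0.0012, -0.0002, -0.1044]))
```

Emit:
servo_tool --increments '[-0.69,-0.72,0,0,0,-0.105,1,-0.69,-0.72,0,0,0,-0.105,1,-0.69,-0.72,0,0,0,-0.105,1,-0.69,-0.72,0,0,0,-0.105,1,-0.69,-0.72,0,0,0,-0.105,1,-0.69,-0.72,0,0,0,-0.105,1,-0.69,-0.72,0,0,0,-0.105,1,-0.69,-0.72,0,0,0,-0.105,1,-0.69,-0.72,0,0,0,-0.105,1,-0.69,-0.72,0,0,0,-0.105,1,-0.69,-0.72,0,0,0,-0.105,1,-0.69,-0.72,0,0,0,-0.105,1]'

```text
time_s: 1.15
ee_pos: [0.3999, 0.1703, 0.2503]
tcp_rot: [0.041, 0.999, 0.0, 0.0]
ft_force: [0.6, 1.6, 0.6]
finger_gap: 0.0855
grasp_force: 0.0
```

Run:
```python
from h import *
s=ctrl.read_state(); print(s['time_s'],s['ee_pos'],s['ft_force']); print(rel([.535,-.085,.25],1.487))
```

```text
1.15 [0.39989005 0.17025371 0.25031801] [0.63718241 1.57772775 0.62027962]
(array([-0.3115, -0.4864,  0.0007]), array([0.0001, 0.0003, 0.0006]))
```

Emit:
servo_tool --increments '[-0.31,-0.486,0,0,0,0,1,-0.31,-0.486,0,0,0,0,1,-0.31,-0.486,0,0,0,0,1,-0.31,-0.486,0,0,0,0,1,-0.31,-0.486,0,0,0,0,1,-0.31,-0.486,0,0,0,0,1,-0.31,-0.486,0,0,0,0,1,-0.31,-0.486,0,0,0,0,1,-0.31,-0.486,0,0,0,0,1,-0.31,-0.486,0,0,0,0,1]'

```text
time_s: 1.98
ee_pos: [0.5331, -0.0824, 0.2496]
tcp_rot: [0.042, 0.999, 0.0, -0.001]
ft_force: [0.9, 0.8, 0.7]
finger_gap: 0.0856
grasp_force: 0.0
```

Run:
```python
from h import *
import pickle
s=ctrl.read_state(); w=imaging.camera_params('wrist'); im=imaging.snapshot('wrist'); pickle.dump(w,open('w1.pkl','wb'))
print(s['time_s'],s['ee_pos'],s['tcp_rot'],s['ft_force'])
cv2.imwrite('pics/w1.png',cv2.resize(im[:,:,::-1],None,fx=1.4,fy=1.4,interpolation=cv2.INTER_CUBIC))
```

```text
1.9833 [ 0.53308139 -0.08243234  0.24958005] [ 4.18511037e-02  9.99123275e-01  4.96966845e-04 -9.58615014e-04] [0.91666698 0.84372142 0.71131266]
```

View pics/w1.png

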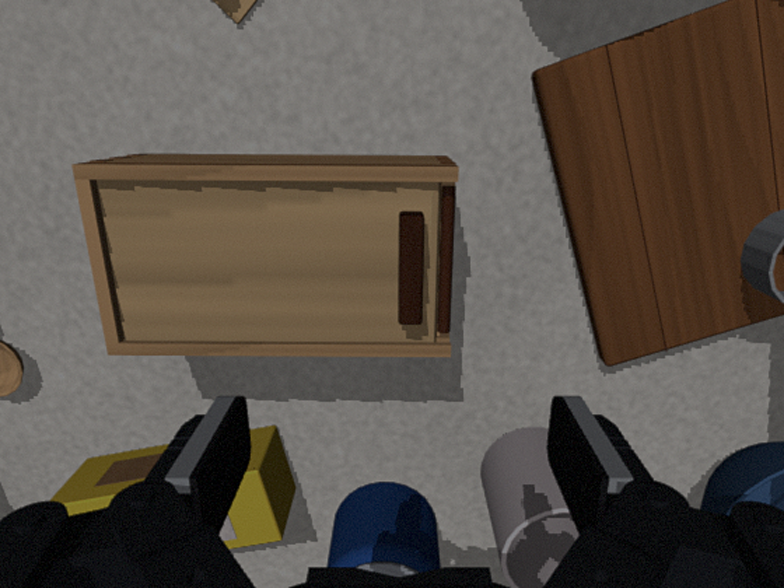

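The wrist picture shows the lip-top corners at (75,165), (457,165), (109,354), (450,354) and the bar top spanning (400..424, 211..325), all at 1.4x. The bar is about 12 px right of centre.

Run:
```python
from h import *
import pickle
w=pickle.load(open('w1.pkl','rb'))
f=lambda p,z: ray(w,np.array(p)/1.4,z)
px=[(75,165),(457,165),(109,354),(450,354)]
W=np.array([f(p,.081)[:2] for p in px]); M=np.array([(-.105,.057),(.105,.057),(-.105,-.057),(.105,-.057)])
c=W.mean(0); H=M.T@(W-c); a=np.arctan2(H[0,1]-H[1,0],H[0,0]+H[1,1])
print(c,a,W.round(4).tolist())
for p in [(400,211),(424,211),(400,325),(424,325),(412,268)]: print(f(p,.0925).round(4))
u=np.array([np.cos(a),np.sin(a)]); b=c+.079*u; print(b)
for bb in (b,f((412,268),.0925)[:2]): print(rel([*bb,.15],a),rel([*bb,.1],a))
# lid-edge lines direction
p,q=f((95,181),.077),f((437,184),.077); print(np.arctan2(*(q-p)[[1,0]]))
```

```text
[ 0.528062   -0.15444834] 1.4844911848298064 [[0.463, -0.2526], [0.4805, -0.0458], [0.5756, -0.2639], [0.5932, -0.0555]]
[ 0.5008 -0.0786  0.0925]
[ 0.5019 -0.0658  0.0925]
[ 0.5667 -0.0841  0.0925]
[ 0.5679 -0.0703  0.0925]
[ 0.5331 -0.0746  0.0925]
[ 0.53487164 -0.07574238]
(array([-0.0032,  0.0123,  0.1994]), array([ 0.0005, -0.0011,  0.0024])) (array([-0.0034,  0.0122,  0.2994]), array([ 0.0005, -0.0011,  0.0024]))
(array([0.0004, 0.0142, 0.1994]), array([ 0.0005, -0.0011,  0.0024])) (array([0.0003, 0.0142, 0.2994]), array([ 0.0005, -0.0011,  0.0024]))
1.4778360773273678
```

Emit:
servo_tool --increments '[-0.002,0.0135,0.07,0,0,0,0,-0.002,0.0135,0.14,0,0,0,0,-0.002,0.0135,0.2,0,0,0,0,-0.002,0.0135,0.24,0,0,0,0,-0.002,0.0135,0.27,0,0,0,0,-0.002,0.0135,0.29,0,0,0,0,-0.002,0.0135,0.298,0,0,0,0,-0.002,0.0135,0.298,0,0,0,0,-0.002,0.0135,0.298,0,0,0,0]' --squeeze 40

```text
time_s: 2.78
ee_pos: [0.536, -0.0756, 0.1022]
tcp_rot: [0.041, 0.999, -0.0, 0.001]
ft_force: [-0.6, 0.5, 0.8]
finger_gap: 0.0429
grasp_force: 0.0
```

Run:
```python
from h import *
print(rel([.534,-.0752,.1],1.484))
print(imaging.snapshot('wrist').mean())
im=imaging.snapshot('wrist'); cv2.imwrite('pics/w2.png',im[:,:,::-1])
```

```text
(array([0.004 , 0.0005, 0.0043]), array([-0.0001,  0.0009,  0.0031]))
82.49011196145125
```

View pics/w2.png

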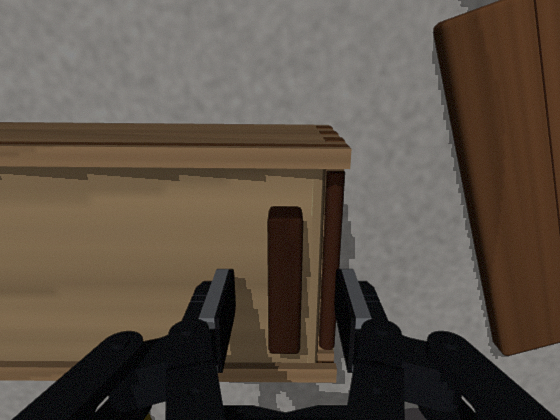

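The bar (columns 268–302) sits centred between the pads. I'll close on it.

Emit:
servo_tool --increments '[0.003,0.0005,0.003,0,0,0.003,-0.4,0.003,0.0005,0.003,0,0,0.003,-0.8,0.003,0.0005,0.003,0,0,0.003,-1,0.003,0.0005,0.003,0,0,0.003,-1,0.003,0.0005,0.003,0,0,0.003,-1,0.003,0.0005,0.003,0,0,0.003,-1,0.003,0.0005,0.003,0,0,0.003,-1]' --squeeze 40

```text
time_s: 3.47
ee_pos: [0.5343, -0.0758, 0.1005]
tcp_rot: [0.044, 0.999, -0.0, 0.0]
ft_force: [-1.0, 0.4, 6.0]
finger_gap: 0.0125
grasp_force: 42.2
```

Run:
```python
from h import *
s=ctrl.read_state();print(s)
d=np.array([np.cos(1.484),np.sin(1.484),0]); 
print(R.from_quat(s['tcp_rot']).inv().apply(d), s['ee_pos'][:2]-[.5281,-.1544])
```

```text
{'time_s': 3.4667, 'q': array([-2.21678245e-01,  3.40963395e-01,  1.93669229e+00,  1.38973731e-05,
        8.63336585e-01, -1.70470545e+00]), 'qd': array([ 0.00049959,  0.00052391,  0.00085132, -0.00032307, -0.00188334,
       -0.00126609]), 'joint_torque': array([ 5.65671071e-02, -3.44021988e+01, -2.07741916e+01, -4.50150896e-03,
       -4.80465498e-01, -6.17502769e-02]), 'ee_pos': array([ 0.5342773 , -0.07582224,  0.10049861]), 'tcp_rot': array([ 4.38749830e-02,  9.99036984e-01, -4.78926737e-05,  2.96396156e-04]), 'ft_force': array([-0.99512609,  0.42916072,  6.02204758]), 'moment': array([0.07588151, 0.24079936, 0.00712147]), 'grasp_force': 42.15625047683716, 'finger_gap': 0.012476580934340805}
[ 9.81799693e-04  9.99999516e-01 -7.02698999e-05] [0.0061773  0.07857776]
```

Emit:
servo_tool --increments '[0,0,-0.002,0,0,0,-1,0,0.006,-0.002,0,0,0,-1,0,0.012,-0.002,0,0,0,-1,0,0.018,-0.002,0,0,0,-1,0,0.024,-0.002,0,0,0,-1,0,0.03,-0.002,0,0,0,-1,0,0.036,-0.002,0,0,0,-1,0,0.042,-0.002,0,0,0,-1,0,0.048,-0.002,0,0,0,-1,0,0.054,-0.002,0,0,0,-1,0,0.06,-0.002,0,0,0,-1,0,0.06,-0.002,0,0,0,-1]'

```text
time_s: 4.47
ee_pos: [0.5366, -0.045, 0.1008]
tcp_rot: [0.044, 0.999, 0.0, 0.0]
ft_force: [0.6, 0.8, 1.4]
finger_gap: 0.0127
grasp_force: 41.7
```

Emit:
servo_tool --increments '[0,0.014,0,0,0,0,-1,0,0.028,0,0,0,0,-1,0,0.042,0,0,0,0,-1,0,0.056,0,0,0,0,-1,0,0.07,0,0,0,0,-1,0,0.084,0,0,0,0,-1,0,0.098,0,0,0,0,-1,0,0.112,0,0,0,0,-1,0,0.126,0,0,0,0,-1,0,0.142,0,0,0,0,-1,0,0.156,0,0,0,0,-1,0,0.156,0,0,0,0,-1]'

```text
time_s: 5.47
ee_pos: [0.5434, 0.0337, 0.1007]
tcp_rot: [0.044, 0.999, 0.001, -0.0]
ft_force: [-0.3, 3.1, 1.1]
finger_gap: 0.013
grasp_force: 41.6
```

Run:
```python
from h import *
s=ctrl.read_state(); print(s['ee_pos'],s['ft_force'],s['finger_gap'],s['grasp_force'])
im=imaging.snapshot('wrist'); cv2.imwrite('pics/w3.png',im[:,:,::-1])
```

```text
[0.54338243 0.0337049  0.10071991] [-0.27811577  3.13902561  1.07238924] 0.013024032078049232 41.60924255847931
```

View pics/w3.png

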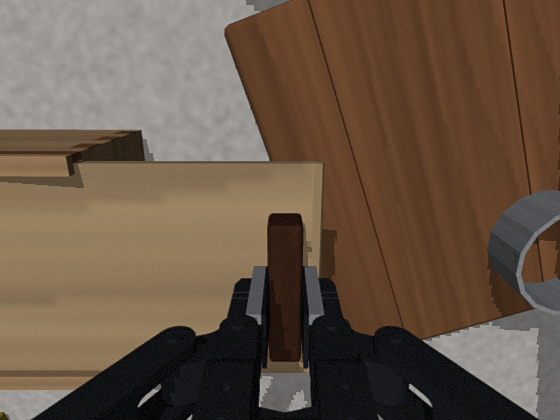

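The lid slid out with the bar still between the pads; its plate now extends well past the box's open end. I'll release, lift, and move over the red compartment.

Emit:
servo_tool --increments '[0,0,0,0,0,0,-0.5,0,0,0,0,0,0,0,0,0,0,0,0,0,0,0,0,0,0,0,0,0,0,0,-0.06,0,0,0,0,0,0,-0.14,0,0,0,0,0,-0.06,-0.22,0,0,0,0,0,-0.14,-0.28,0,0,0,0,0,-0.22,-0.28,0,0,0,0,0,-0.3,-0.28,0,0,0,0,0,-0.38,-0.28,0,0,0,0,0,-0.44,-0.28,0,0,0,0,0,-0.48,-0.28,0,0,0,0]'

```text
schema error: expected 1 to 12 rows
```

Run:
```python
from h import *
import pickle
s=ctrl.read_state(); w=imaging.camera_params('wrist'); im=imaging.snapshot('wrist'); pickle.dump(w,open('w4.pkl','wb'))
print(s['ee_pos'],s['tcp_rot'],w['xyz'])
cv2.imwrite('pics/w4.png',cv2.resize(im[:,:,::-1],None,fx=1.4,fy=1.4,interpolation=cv2.INTER_CUBIC))
```

```text
[0.54337012 0.03333363 0.10073384] [ 4.35542338e-02  9.99050802e-01  7.22220333e-04 -3.84621921e-05] [0.46055821 0.04058727 0.22478393]
```

View pics/w4.png

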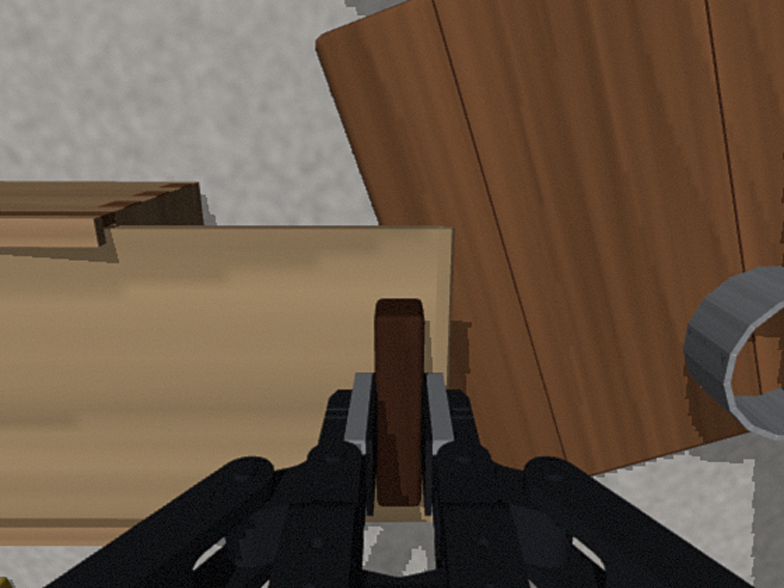

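That call had 13 rows and was refused; nothing moved and the bar is still gripped. Sending it again with 12 rows.

Emit:
servo_tool --increments '[0,0,0,0,0,0,-0.5,0,0,0,0,0,0,0,0,0,0,0,0,0,0,0,0,0,0,0,0,0,0,0,-0.06,0,0,0,0,0,0,-0.14,0,0,0,0,0,-0.06,-0.22,0,0,0,0,0,-0.14,-0.28,0,0,0,0,0,-0.22,-0.28,0,0,0,0,0,-0.3,-0.28,0,0,0,0,0,-0.38,-0.28,0,0,0,0,0,-0.46,-0.28,0,0,0,0]'

```text
time_s: 6.57
ee_pos: [0.5235, -0.1924, 0.2417]
tcp_rot: [0.044, 0.999, -0.0, 0.001]
ft_force: [-0.1, -0.1, -0.0]
finger_gap: 0.0427
grasp_force: 0.0
```

Emit:
servo_tool --increments '[0,0,0,0,0,0,0,0,0,0,0,0,0,0]'

```text
time_s: 6.73
ee_pos: [0.5233, -0.1928, 0.2407]
tcp_rot: [0.046, 0.999, 0.0, 0.0]
ft_force: [-1.0, 0.0, 0.6]
finger_gap: 0.0428
grasp_force: 0.0
```

Run:
```python
from h import *
import pickle
s=ctrl.read_state(); w=imaging.camera_params('wrist'); im=imaging.snapshot('wrist'); pickle.dump(w,open('w4.pkl','wb'))
print(s['ee_pos'],s['tcp_rot'],w['xyz'])
cv2.imwrite('pics/w5.png',cv2.resize(im[:,:,::-1],None,fx=1.4,fy=1.4,interpolation=cv2.INTER_CUBIC))
```

```text
[ 0.52325786 -0.1927996   0.2407109 ] [4.63069089e-02 9.98927255e-01 1.01178884e-04 1.13451272e-05] [ 0.440463   -0.18493398  0.36474483]
```

View pics/w5.png

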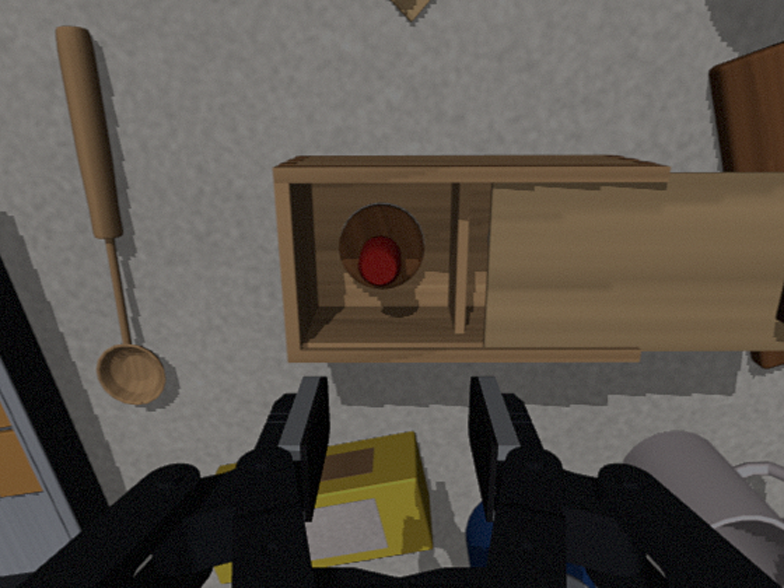

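The red compartment is fully open: the lid tail edge is at column 490, past the divider at 455–468. The red knob spans (359..401, 235..286) and the foot is centred near (381,247). I'll fit the stamp's position.

Run:
```python
from h import *
import pickle
from scipy.optimize import least_squares
w=pickle.load(open('w4.pkl','rb')); im=cv2.imread('pics/w5.png').astype(int)
m=(im[:,:,2]>60)&(im[:,:,1]<.35*im[:,:,2])&(im[:,:,0]<.35*im[:,:,2]); m[:180]=0;m[350:]=0;m[:,:300]=0;m[:,460:]=0
r,c=np.nonzero(m); bb=np.array([c.min(),c.max()+1,r.min(),r.max()+1])/1.4; print(bb*1.4)
th=np.linspace(0,2*np.pi,40)
def box(xy):
    P=np.array([[xy[0]+R_*np.cos(t),xy[1]+R_*np.sin(t),z] for R_,z in((13e-3,.037),(13e-3,.058),(10e-3,.063),(5e-3,.066)) for t in th])
    q=proj(w,P); return np.r_[q[:,0].min(),q[:,0].max(),q[:,1].min(),q[:,1].max()]
s=least_squares(lambda x:box(x)-bb,[.52,-.2]); print(s.x,s.fun)
F=lambda p,z: ray(w,np.array(p)/1.4,z)
print('foot',F((381,247),.022),[F(p,.022)[:2].round(4) for p in((339,247),(424,247),(381,205))])
L=[F(p,.081)[:2] for p in((275,166),(667,167),(288,361),(640,361))]; print('lip',np.round(L,4)); c0=np.mean(L,0)
print(c0,'tail z77',F((490,265),.077),'div',F((461,265),.056))
u=np.array([np.cos(1.484),np.sin(1.484)]); v=np.array([-u[1],u[0]])
for nm,p in(('tail',F((490,265),.077)),('red',s.x),('foot',F((381,247),.022))):
    d=p[:2]-[.5281,-.1544]; print(nm,d@u,d@v)
for z in(.15,.055): print(rel([*s.x,z],1.484))
```

```text
[359. 397. 239. 284.]
[ 0.52790976 -0.20552717] [-1.71158623  1.71106725 -1.45635854  1.50041761]
foot [ 0.52533268 -0.20454312  0.022     ] [array([ 0.5227, -0.2325]), array([ 0.528 , -0.1759]), array([ 0.4973, -0.2016])]
lip [[ 0.4619 -0.2523]
 [ 0.4816 -0.0464]
 [ 0.5752 -0.2638]
 [ 0.5948 -0.0543]]
[ 0.52837264 -0.15418393] tail z77 [ 0.52794257 -0.14075977  0.077     ] div [ 0.53268089 -0.1551578   0.056     ]
tail 0.013575233229490563 0.0013392704366845991
red -0.05095119526609974 -0.004242557726646512
foot -0.05019424952411759 -0.001589872412127886
(array([-0.0119, -0.0281,  0.1809]), array([ 0.0006, -0.0004, -0.0023]))
(array([-0.012 , -0.0282,  0.3709]), array([ 0.0006, -0.0004, -0.0023]))
```

Emit:
servo_tool --increments '[-0.01,-0.027,0.05,0,0,0,0,-0.01,-0.027,0.11,0,0,0,0,-0.01,-0.027,0.17,0,0,0,0,-0.01,-0.027,0.21,0,0,0,0,-0.01,-0.027,0.25,0,0,0,0,-0.01,-0.027,0.28,0,0,0,0,-0.01,-0.027,0.305,0,0,0,0,-0.01,-0.027,0.33,0,0,0,0,-0.01,-0.027,0.35,0,0,0,0,-0.01,-0.027,0.37,0,0,0,0,-0.01,-0.027,0.38,0,0,0,0,-0.01,-0.027,0.38,0,0,0,0]'

```text
time_s: 7.78
ee_pos: [0.5285, -0.204, 0.0527]
tcp_rot: [0.044, 0.999, 0.0, 0.0]
ft_force: [-2.9, 5.0, 11.2]
finger_gap: 0.0426
grasp_force: 4.6
```

Run:
```python
from h import *
s=ctrl.read_state(); print(s['ee_pos'],s['ft_force'],s['moment'],s['finger_gap'])
im=imaging.snapshot('wrist'); cv2.imwrite('pics/w6.png',im[:,:,::-1])
```

```text
[ 0.52848755 -0.20398358  0.05272694] [-2.94758447  4.95187608 11.17540315] [-0.05057126  0.55923123 -0.18907966] 0.04261515387512183
```

View pics/w6.png

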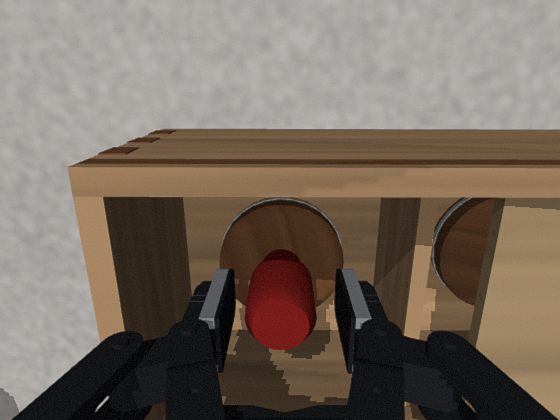

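The knob (247–316) lies centred between the pads, but the 11 N suggests the left finger linkage is touching the top of the closed end wall. I'll rise a few millimetres and close, which draws the linkage inward.

Emit:
servo_tool --increments '[0,0.003,-0.01,0,0,0,0,0,0.003,-0.01,0,0,0,-0.1,0,0.001,-0.008,0,0,0,-0.25,0,0,-0.004,0,0,0,-0.4,0,0,-0.004,0,0,0,-0.6,0,0,-0.004,0,0,0,-1,0,0,-0.004,0,0,0,-1,0,0,-0.004,0,0,0,-1,0,0,-0.004,0,0,0,-1]' --squeeze 35

```text
time_s: 8.58
ee_pos: [0.5282, -0.2047, 0.0531]
tcp_rot: [0.044, 0.999, -0.0, 0.001]
ft_force: [-0.1, -0.8, 4.8]
finger_gap: 0.0248
grasp_force: 34.3
```

Emit:
servo_tool --increments '[0,0,-0.01,0,0,0,-1,0,0,-0.025,0,0,0,-1,0,0,-0.05,0,0,0,-1,0,0,-0.08,0,0,0,-1,0,0,-0.11,0,0,0,-1,0,0,-0.15,0,0,0,-1,0,0,-0.19,0,0,0,-1,0,0,-0.23,0,0,0,-1,0,0,-0.265,0,0,0,-1,0,0,-0.29,0,0,0,-1,0,0,-0.3,0,0,0,-1,0,0,-0.3,0,0,0,-1]'

```text
time_s: 9.58
ee_pos: [0.5284, -0.2046, 0.2045]
tcp_rot: [0.044, 0.999, -0.001, 0.001]
ft_force: [-0.0, 0.0, -1.5]
finger_gap: 0.0247
grasp_force: 34.5
```

Run:
```python
from h import *
s=ctrl.read_state(); print(s['ft_force'],s['moment']); print(rel([.466,.136,s['ee_pos'][2]],1.484))
```

```text
[-0.04699874  0.03458555 -1.49199495] [0.02552462 0.00487707 0.01255309]
(array([ 0.1839,  0.6677, -0.0012]), array([-0.0007,  0.0018, -0.0005]))
```

Emit:
servo_tool --increments '[0.005,0.02,0,0,0,0,-1,0.017,0.06,0,0,0,0,-1,0.034,0.125,0,0,0,0,-1,0.055,0.2,0,0,0,0,-1,0.076,0.275,0,0,0,0,-1,0.097,0.35,0,0,0,0,-1,0.117,0.425,0,0,0,0,-1,0.138,0.5,0,0,0,0,-1,0.156,0.565,0,0,0,0,-1,0.17,0.615,0,0,0,0,-1,0.18,0.65,0,0,0,0,-1,0.184,0.667,0,0,0,0,-1]'

```text
time_s: 10.58
ee_pos: [0.4626, 0.1384, 0.201]
tcp_rot: [0.042, 0.999, 0.0, -0.002]
ft_force: [-0.6, -1.2, -1.4]
finger_gap: 0.0248
grasp_force: 34.6
```

Emit:
servo_tool --increments '[0,0,0,0,0,0,-1,0,0,0,0,0,0,-1]'

```text
time_s: 10.75
ee_pos: [0.4644, 0.1358, 0.2018]
tcp_rot: [0.043, 0.999, -0.001, -0.001]
ft_force: [0.0, -0.1, -1.8]
finger_gap: 0.025
grasp_force: 34.6
```

Run:
```python
from h import *
s=ctrl.read_state(); print(s['ft_force'],s['ee_pos']); print(rel([.466,.136,.0651],1.484))
im=imaging.snapshot('scene'); im2=imaging.snapshot('wrist')
cv2.imwrite('pics/s7.png',np.hstack([cv2.resize(im[150:330,180:400,::-1],(396,324)),cv2.resize(im2[:,:,::-1],(396,297))[:297].copy() if 0 else cv2.resize(im2[:,:,::-1],(396,324))]))
```

```text
[ 0.01725814 -0.10882461 -1.79806072] [0.46437541 0.13582692 0.20182462]
(array([-0.0037,  0.001 ,  0.2734]), array([-0.0008, -0.0011,  0.0004]))
```

View pics/s7.png

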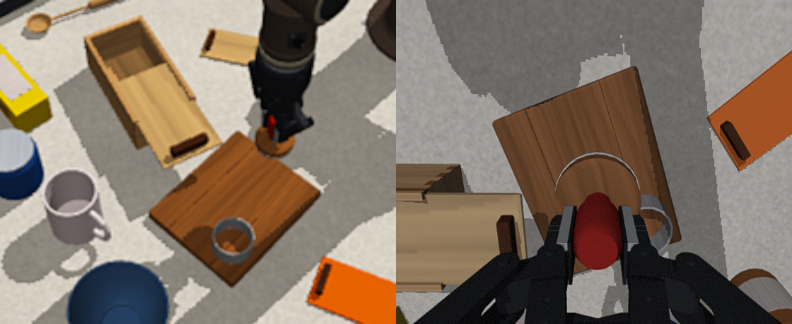

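The lid stays in its grooves, the compartment is empty, and the stamp hangs upright from the pads over the board, clear of the cutter. Lowering it with a force check.

Emit:
servo_tool --increments '[-0.001,0,0.03,0,0,0,-1,-0.001,0,0.07,0,0,0,-1,-0.001,0,0.12,0,0,0,-1,-0.001,0,0.16,0,0,0,-1,-0.001,0,0.2,0,0,0,-1,-0.001,0,0.23,0,0,0,-1,-0.001,0,0.25,0,0,0,-1,-0.001,0,0.262,0,0,0,-1,-0.001,0,0.266,0,0,0,-1,-0.001,0,0.266,0,0,0,-1,-0.001,0,0.266,0,0,0,-1]'

```text
time_s: 11.77
ee_pos: [0.4666, 0.1359, 0.0705]
tcp_rot: [0.044, 0.999, 0.0, 0.001]
ft_force: [0.1, -0.1, -1.2]
finger_gap: 0.0254
grasp_force: 34.6
```

Emit:
servo_tool --increments '[0,0,0.001,0,0,0,-1,0,0,0.002,0,0,0,-1,0,0,0.002,0,0,0,-1]'

```text
time_s: 12.02
ee_pos: [0.4662, 0.1361, 0.0694]
tcp_rot: [0.044, 0.999, 0.0, 0.001]
ft_force: [1.0, 0.4, -1.0]
finger_gap: 0.0248
grasp_force: 34.6
```

Emit:
servo_tool --increments '[0,0,0.003,0,0,0,-1,0,0,0.005,0,0,0,-1,0,0,0.005,0,0,0,-1]'

```text
time_s: 12.27
ee_pos: [0.4655, 0.136, 0.0661]
tcp_rot: [0.044, 0.999, -0.0, -0.0]
ft_force: [0.4, -0.5, -1.5]
finger_gap: 0.025
grasp_force: 34.6
```

Emit:
servo_tool --increments '[0,0,0.002,0,0,0,-1,0,0,0.002,0,0,0,-1]'

```text
time_s: 12.43
ee_pos: [0.4657, 0.136, 0.0651]
tcp_rot: [0.044, 0.999, 0.0, -0.0]
ft_force: [-0.1, 0.2, -1.6]
finger_gap: 0.0251
grasp_force: 34.6
```

Emit:
servo_tool --increments '[0,0,0.002,0,0,0,-1,0,0,0.002,0,0,0,-1]'

```text
time_s: 12.6
ee_pos: [0.4656, 0.136, 0.0651]
tcp_rot: [0.044, 0.999, -0.0, -0.0]
ft_force: [-2.5, -0.0, 6.5]
finger_gap: 0.0248
grasp_force: 35.4
```

Emit:
servo_tool --increments '[0,0,0.001,0,0,0,-1,0,0,0.001,0,0,0,-1]'

```text
time_s: 12.77
ee_pos: [0.4656, 0.136, 0.065]
tcp_rot: [0.044, 0.999, -0.0, -0.001]
ft_force: [-3.7, -0.5, 9.6]
finger_gap: 0.0254
grasp_force: 35.8
```

The foot is on the board. Releasing gently and going up.

Emit:
servo_tool --increments '[0,0,-0.001,0,0,0,-1,0,0,-0.001,0,0,0,-0.35,0,0,-0.001,0,0,0,-0.2,0,0,-0.001,0,0,0,0,0,0,-0.001,0,0,0,0.1,0,0,-0.001,0,0,0,0.1,0,0,-0.001,0,0,0,0.1,0,0,-0.02,0,0,0,0.1,0,0,-0.06,0,0,0,0.1,0,0,-0.12,0,0,0,0.1,0,0,-0.2,0,0,0,0.1,0,0,-0.27,0,0,0,0.1]'

```text
time_s: 13.77
ee_pos: [0.4653, 0.1359, 0.2008]
tcp_rot: [0.044, 0.999, -0.0, -0.0]
ft_force: [1.0, -0.2, 0.7]
finger_gap: 0.047
grasp_force: 0.0
```

Emit:
servo_tool --increments '[0.01,0.05,-0.03,0,0,0,0.1,0.03,0.12,-0.03,0,0,0,0.1,0.04,0.2,-0.03,0,0,0,0.1,0.04,0.28,-0.03,0,0,0,0.1,0.04,0.34,-0.03,0,0,0,0.1,0.04,0.36,-0.03,0,0,0,0.1,0.04,0.36,-0.03,0,0,0,0.1,0.04,0.36,-0.03,0,0,0,0.1]'

```text
time_s: 14.43
ee_pos: [0.4611, 0.3165, 0.2137]
tcp_rot: [0.043, 0.999, -0.001, -0.0]
ft_force: [0.1, -0.3, 0.4]
finger_gap: 0.0467
grasp_force: 0.0
```

Run:
```python
from h import *
s=ctrl.read_state(); print(s['time_s'],s['ee_pos'],s['ft_force'])
# check stamp numerically: red bbox in scene and top vs predicted upright stamp at (.466,.136) on the board
for n in('scene','top'):
    im=imaging.snapshot(n).astype(int); cp=imaging.camera_params(n)
    P=lambda x,y,z: proj(cp,[x,y,z])[0].round(1)
    m=((im[:,:,0]>60)&(im[:,:,1]<.35*im[:,:,0])&(im[:,:,2]<.35*im[:,:,0])).astype(np.uint8)
    k,_,st,ce=cv2.connectedComponentsWithStats(m)
    print(n,[(st[i].tolist(),ce[i].round(1).tolist()) for i in range(1,k) if st[i,4]>25],'pred knob',P(.466,.136,.047),P(.466,.136,.078),'bar pred',P(.5430,.0335,.0925))
    if n=='top':
        d=((im.sum(2)<110)).astype(np.uint8)[140:240,255:330]; k,_,st,ce=cv2.connectedComponentsWithStats(d)
        for i in range(1,k):
            if 30<st[i,4]<600: print('dark',st[i].tolist(),ray(cp,ce[i]+[255,140],.0925).round(3))
```

```text
14.4333 [0.46108573 0.3165062  0.21370256] [ 0.1317471  -0.28550032  0.3996571 ]
scene [([94, 146, 20, 69, 192], [103.1, 181.1]), ([325, 242, 9, 14, 79], [329.1, 247.1])] pred knob [326.6 250.1] [327.4 244.3] bar pred [284.3 228.2]
top [([386, 50, 119, 20, 336], [445.0, 59.6]), ([383, 67, 119, 19, 286], [442.0, 75.7]), ([204, 220, 10, 10, 79], [208.8, 224.6])] pred knob [210.  224.4] [208.1 222.7] bar pred [249.5 191.5]
```

The stamp's knob matches the predicted upright position in both cameras, and the lid tail was measured at x = 13.6 mm (bar at about 190 mm, in range). Handing in.

```bash
python3 -c "
from bench import ctrl
print(ctrl.sign_off())"
```

```text
the job is handed in; nothing more can be done
None
```

The job is handed in at about 14.5 s: the lid is open and still in its grooves, and the red-handled stamp stands upright on the pastry board; one light finger contact with the box (about 11 N) came while reaching for it.

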